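Load the cylinder test rig

ROBOT

A 6-joint arm with a two-finger parallel gripper is mounted at the origin on the work surface. World frame = base frame: x ahead of the robot, y to its left, z up, the work surface at z = 0. Lengths are in m, angles in rad, forces in N, time in s.
With the tool pointing down it reaches from about 0.35 to 1 m from the base axis. Payload 7.1 kg.
Tool frame: the origin (TCP) lies midway between the tips of the shut fingers; the grasp point (between the pads) lies 19 mm behind it; z points along the fingers, y is the line along which they close (so a half turn about z gives the same grasp; the last joint's range is limited). The gripper opens to 85 mm and grips with 20 to 120 N. Pads are 22 mm wide; open, the fingers measure 114 mm over their backs; the gripper's body (76 mm by 85 mm) begins 54 mm behind the grasp point. The pads swing forward as they close: fully open they stand 13 mm farther back than shut.
Start: joints at [-1.158, 0.423, 1.63, -0, 1.089, -0.019], TCP at [0.262, -0.568, 0.231] pointing down, gripper open.
Joint ranges: [-3, 3], [-0.9, 2.11], [0.09, 2.58], [-1.31, 4.45], [0.11, 2.69], [-2.54, 2.54]. Speed limits (rad/s): [2.39, 2.39, 3.01, 3.14, 3.14, 3.14].

INTERFACE

Orientations are given as a rotation vector (axis times angle).
In Python, from workcell import * gives the robot as it stands.
- The arm moves only by the shell command python3 -m inch 'ROWS' [OPENING] [FORCE]. ROWS is a JSON object of lists of equal length, an entry for each row: "linear": the shift along the tool's x, y, z in m, a list of three; "yaw": the turn about the tool's z in rad. A call has 1 to 5 rows; each row shifts and turns the commanded pose from where the row before left it, along the tool's axes as they then stand; what a row does not reach is not made up. A row lasts 1/8 s, in which the tool goes at most 62.5 mm and 10.7 degrees, less where a joint would pass 70% of its speed; a pose out of reach is approached as far as the arm can. A call is refused whole if a number of a shift passes 0.0625 or a number of a turn 0.188, either way. A call with a gripper value outside its range is refused whole. OPENING is the gripper command: -1 is fully open, 1 is shut, values between are in proportion, set as the call begins (- or left out, the last holds). The fingers move at their own pace and stop on an object; FORCE is the grip in N (left out, the last holds). Time passes only in rows, so rows that do not move let the fingers close. It gives the time, the measured TCP pose, the force, the opening and the grip force at its end, in the units of the state.
- read_state(): the state, without advancing time (a new reading comes with each control period).
- snapshot(name): name is "scene" or "top" or "wrist"; returns the picture (384x512x3 uint8, red, green, blue); there is no depth.
- camera_info(name): a dict with "fx", "fy", "cx", "cy" (pixels), "rvec" (rotation vector, rad) and "tvec" (3), from world to camera coordinates, as OpenCV has them; the wrist camera has in their place "tool_from_camera" (4x4, takes a point from camera to tool coordinates, whose origin is the TCP and whose axes are the flange's). Camera axes: x right, y down, z forward; pixel columns grow to the right and rows downward; lengths in m; the calibration is good to about 2 mm. A picture is of the moment at which its call begins: read the wrist's pose just before it. camera_info takes no time and is no camera call.
- close_job(): hands the job in; it is judged then, once.
The state is a dict: "time_s": time; "q": joint angles; "joint_vel": joint speeds; "joint_efforts": joint torques, N m; "position": TCP position; "ee_rot": TCP orientation; "ft_force": force on the tool from outside, world axes, zero at the start; "wrist_torque": the same for the moment, N m; "grip_width": opening from 0.0 (shut) to 1.0 (fully open); "gripper_force": force on a finger pad.
Only numpy, scipy, OpenCV 4.12 (cv2) and the standard library are available. Lean on these libraries where they do the work, as an engineer would, in place of code of your own. Each camera call takes 0.05 s, during which the arm holds its last target. There are 200 camera calls.

TASK

Load every pneumatic cylinder lying on the bench into the test rig: first draw the crosshead fully back and lift the sprung clamp bar out of its fork and turn it well aside; then lay each cylinder level in a groove of its own across the two saddles, with its flange and rod outside the saddles on the crosshead's side; then bring the bar back and lower it into its fork on top of the barrels. Last, slide the crosshead up until every flange is hard against the saddle and the crosshead touches all the rod ends, and leave the mug, the parts bin and the screwdriver alone.

Things in the scene. Friction and masses are not known exactly. Their poses are not given: they have to be found in the camera images.
- rig: aluminium test rig bolted to the bench (place and heading vary), base plate 12 mm thick. Origin on the bench under the middle groove, midway between two dark steel saddle plates 12 mm thick, 45 mm high, standing at y = -28 and +28 mm (44 mm free between them for fingers); z up. The crosshead is on the -y side. Each saddle has V grooves at x = -58, 0 and +58 mm.
- groove (a point): centre of the middle groove, 45 mm above the bench, where a seated barrel's axis lies (the other two are 58 mm to either side along x). Axes as the rig's. A seated cylinder's x axis is along -y here. Lay its middle at y = -10 to +4 mm; any further to +y and the flange meets the outer saddle face (y = -34 mm). With the flange hard against that face its middle is at y = +6 mm.
- fork (a point): keeper fork: two prongs 8 mm thick and 12 mm wide, tops 68 mm above the bench, 23 mm apart inside; this point midway between their tops, 231 mm from the post. The lowered bar's end lies between them.
- bar_pivot (a point): axis of the clamp bar's upright post, x = -117 mm, y = 0 in the rig's frame, the end nearest to the robot; the bar slides up and turns on it. The post is 78 mm high.
- bar_lift (a joint): height of the clamp bar, m: 0 = lowest (underside 56 mm above the bench), to 0.035. Spring and weight press it down with 5 to 7 N, over the saddles and aside alike. On clamped barrels it rests at about 0.003. It must be above 0.013 to pass the fork's prongs and 0.004 to pass over barrels; 0.025 is ample.
- bar_turn (a joint): turn of the clamp bar about the post, rad: 0 = over the saddles along the rig's x with its end in the fork; grows anticlockwise seen from above to a stop at 1.6 (towards the rig's +y). Stays where left (0.06 N m friction). 1.2 to 1.5 leaves room for loading. It enters the fork within 0.015 of zero.
- bar_knob (a point): middle of the black round knob on the clamp bar's free end, 253 mm from the post: 24 mm in diameter, 24 mm high, 90 mm above the bench with the bar lowest, on a neck 12 mm in diameter and 8 mm high. The aluminium bar is 16 mm wide and 14 mm high, its top 20 mm below this point.
- crosshead (a joint): travel of the crosshead, m: 0 = fully back, growing towards the saddles (rig's +y) to 0.09; 1.5 N friction, stays where left. With flanges hard against the saddle and rod ends touched it reads 0.066. Pushing three clamped cylinders home takes up to about 15 N.
- crosshead_grip (a point): middle of the black upright round handle on the crosshead: 20 mm in diameter, from 62 to 98 mm above the bench (this point 82 mm), 8 mm behind the crosshead's front face.
- crosshead_face (a point): middle of the crosshead's front face (rig's +y side), 45 mm above the bench. The crosshead is an aluminium plate 180 mm wide, 16 mm thick, from 18 to 62 mm above the bench. Axes as the rig's.
- mug: a white mug, 80 mm wide and 90 mm high; origin at the middle of its foot; leave alone
- bin: an open blue parts bin, 90 x 120 x 50 mm; origin at the middle of its underside; leave alone
- driver: a screwdriver lying on the bench; leave alone
- cyl1_mid (a point): middle of the barrel, on its axis (14 mm above the bench when lying), of a small pneumatic cylinder, about 160 g: aluminium barrel 28 mm in diameter, 80 mm long, black band at the rear. x points along the axis to the rod end, z up. The cylinders are all alike; two or three are there, and an absent one reads None.
- cyl1_rod (a point): tip of this cylinder's rod end, 86 mm along x from cyl1_mid: a 10 mm rod with an end 18 mm in diameter, 10 mm long. Between rod and barrel a dark steel flange 6 mm thick, 46 mm wide, 28 mm high, its rear face 40 mm along x from cyl1_mid, its flat underside level with the barrel's, so the cylinder lies level and does not roll.
- cyl2_mid (a point): another cylinder, exactly like cyl1_mid
- cyl2_rod (a point): tip of the rod end of cyl2, as cyl1_rod
- cyl3_mid (a point): another cylinder, exactly like cyl1_mid
- cyl3_rod (a point): tip of the rod end of cyl3, as cyl1_rod
Things that resemble listed ones, but are neither listed nor needed, are in the scene too. What is shaped like the part that bears cyl1_mid but purple or yellow is not meant.

How it is judged:
By the outcome, as a careful person would: the job done as asked, in the order asked, and still so for the second after the job is handed in, with the robot touching nothing.
Of cyl1, cyl2, cyl3 only 2 to 3 are there at a start; the rules pass over those that are not, and their reading is None.
At some moment in a run one of cyl1, cyl2, cyl3 may be knocked a few centimetres aside while the robot is not near it.
Once in a run the grip may slacken for a moment while it holds something.
It also fails if it takes over 208 s, if anything falls off the work surface, if the arm or the gripper's body presses on something with over 40 N, if the wrist force passes 120 N, or if a joint passes its speed limit or range.

## Working session

There is one attempt and no reset: what is moved stays moved. The work goes in short steps, Python scripts to look and compute and a shell command to move; the robot and the scene stay as the last step left them, time stands still between calls to the robot, and variables do not carry over. Pictures are saved under pics/ and viewed, at most 17 in all, crops included, and the job is handed in when it is done.

```bash
ls; mkdir -p pics
cat > h.py <<'E'
import numpy as np, cv2
from workcell import *
from scipy.spatial.transform import Rotation as R
def cam(name):
    c=camera_info(name); K=np.array([[c['fx'],0,c['cx']],[0,c['fy'],c['cy']],[0,0,1]])
    if 'rvec' in c:
        M=R.from_rotvec(c['rvec']).as_matrix(); t=np.array(c['tvec']); return K,M,t
    s=read_state(); T=np.array(c['tool_from_camera']); B=np.eye(4); B[:3,:3]=R.from_rotvec(s['ee_rot']).as_matrix(); B[:3,3]=s['position']
    W=np.linalg.inv(B@T); return K,W[:3,:3],W[:3,3]
def ray(C,uv,z):
    K,M,t=C; o=-M.T@t; d=M.T@np.linalg.inv(K)@np.array([uv[0],uv[1],1.]); return o+d*(z-o[2])/d[2]
def proj(C,p):
    K,M,t=C; q=K@(M@np.array(p)+t); return q[:2]/q[2]
def snap(name,f):
    C=cam(name); im=snapshot(name)[:,:,::-1].copy(); cv2.imwrite('pics/'+f+'.png',im); return C,im
def st():
    s=read_state(); print(round(s['time_s'],2),np.round(s['position'],4),np.round(R.from_rotvec(s['ee_rot']).as_matrix(),3).tolist(),np.round(s['ft_force'],1),s['grip_width'],s['gripper_force'])
E
python3 - <<'E'
from h import *
st()
a=snap('top','top0')[1]; snap('scene','scene0')
C=cam('top'); print(-C[1].T@C[2], C[1], C[0])
E
```

```text
pics
0.0 [ 0.2614 -0.5671  0.2305] [[0.908, 0.418, -0.001], [0.418, -0.908, 0.001], [0.0, -0.002, -1.0]] [-0.1 -0.2  0.5] 1.0026264615043308 0.0
[0.40132366 0.14812857 1.68728036] [[-0.00650152 -0.99995536  0.00685589]
 [-0.99816498  0.00607681 -0.06024731]
 [ 0.06020296 -0.00723501 -0.99815994]] [[475.73601068   0.         255.91963   ]
 [  0.         475.73601068 189.86299395]
 [  0.           0.           1.        ]]
```

View pics/top0.png

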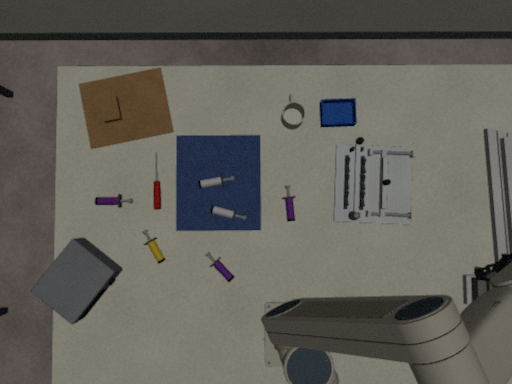

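View pics/scene0.png

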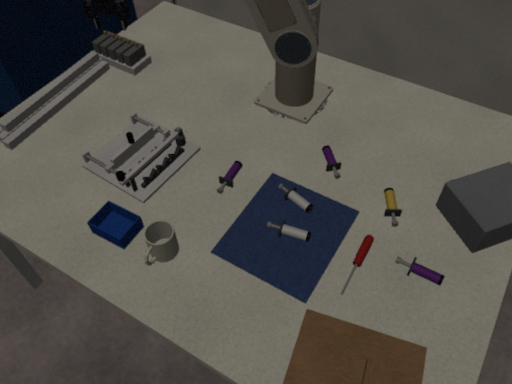

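Two silver cylinders lie on the blue mat at top (213,182) and (226,213). The purple ones at (108,201), (290,205) and (221,267) and the yellow one at (154,247) are decoys. The rig is at (373,184), the mug at (292,116), the bin at (338,112) and the screwdriver at (157,190). I'll confirm with one enlarged crop.

Run:
```python
import cv2,numpy as np
a=cv2.imread('pics/top0.png')
r=cv2.resize(a[130:240,325:425],None,fx=4,fy=4,interpolation=cv2.INTER_CUBIC)
c=cv2.resize(a[160:233,188:264],None,fx=5,fy=5,interpolation=cv2.INTER_CUBIC)
o=np.zeros((440,400+380,3),np.uint8); o[:440,:400]=r; o[:365,400:]=c
cv2.imwrite('pics/crop1.png',o)
```

```text
(no output)
```

View pics/crop1.png

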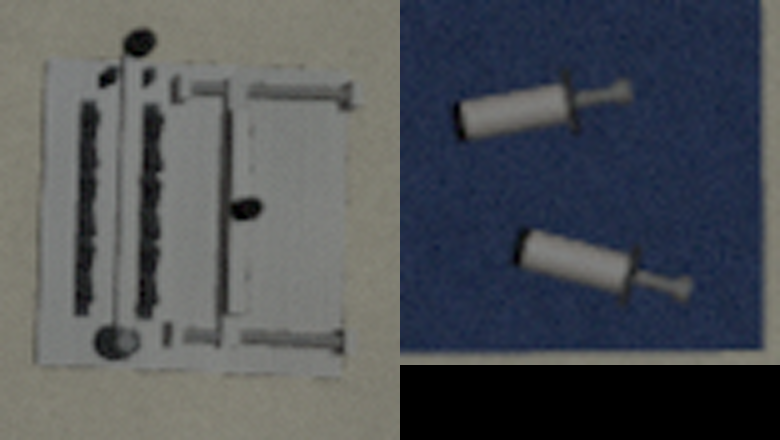

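The crop confirms two silver cylinders with black rear bands, both with rods pointing image-right (world -y). In the rig, the knob is at px (360,140), the post at (354,215), the crosshead handle at (387,182), and the crosshead is on the -y side.

Run:
```python
from h import *
C=cam('top'); a=cv2.imread('pics/top0.png'); hsv=cv2.cvtColor(a,cv2.COLOR_BGR2HSV)
def blob(u0,v0,u1,v1,th):
    m=(a[v0:v1,u0:u1].max(2)<th).astype(np.uint8); n,l,s,c=cv2.connectedComponentsWithStats(m)
    return [(c[i]+[u0,v0],s[i,4]) for i in range(1,n) if s[i,4]>8]
for nm,b,z in (('knob',(353,133,367,146),.095),('grip',(380,175,393,190),.085)):
    for c,A in blob(*b,70): print(nm,c,A,ray(C,c,z)[:2])
print('post',ray(C,(353.8,215.5),.078)[:2])
# cylinders: non blue within mat
m=((hsv[...,1]<90)&(a.max(2)>90)).astype(np.uint8); 
n,l,s,c=cv2.connectedComponentsWithStats(m[163:231,188:256])
for i in range(1,n):
    if s[i,4]>30:
        p=np.argwhere(l==i)[:,::-1]+[188,163]; w=np.array([ray(C,q,.014)[:2] for q in p]); mu=w.mean(0); e=np.linalg.svd(w-mu,full_matrices=False)[2][0]; e*=-np.sign(e[1]); t=(w-mu)@e
        print(s[i],mu,e,t.min(),t.max())
```

```text
knob [359.45454545 140.47727273] 44 [ 0.66242352 -0.21438536]
grip [383.2972973  181.66216216] 74 [ 0.52314049 -0.29470867]
post [ 0.40949086 -0.19407577]
[ 12  14  21  10 129] [0.53302217 0.29677613] [ 0.17712775 -0.98418787] -0.0352535520221319 0.035918967774661435
[ 25  43  21  11 133] [0.42749965 0.25368068] [-0.25619504 -0.96662511] -0.03544250831471317 0.037009552883033925
[29 67 39  1 39] [0.36174262 0.20672611] [-0.00666544 -0.99997779] -0.06656332595360348 0.0665869084602616
```

```bash
python3 -m inch '{"linear":[[0.048,-0.026,-0.019],[0.048,-0.026,-0.019],[0.048,-0.026,-0.019],[0.048,-0.026,-0.019],[0.048,-0.026,-0.019]],"yaw":[0,0,0,0,0]}'
python3 -m inch '{"linear":[[0.048,-0.026,-0.019],[0.048,-0.026,-0.019],[0.048,-0.026,-0.019],[0,0,0],[0,0,0]],"yaw":[0,0,0,-0.177,-0.177]}'
python3 -m inch '{"linear":[[0,0,0],[0,0,0],[0,0,0],[0,0,0],[0,0,0]],"yaw":[-0.177,-0.177,-0.177,-0.177,0]}'
python3 - <<'E'
from h import *
st(); print(camera_info('wrist')['tool_from_camera'])
C,a=snap('wrist','w1')
x=np.array([.9968,-.08]);y=np.array([.08,.9968]);o=np.array([.5261,-.2034])
for n,p in (('post',(-.117,0,.078)),('knob',(.136,0,.1)),('fork',(.114,0,.068))): print(n,proj(C,[*(o+p[0]*x+p[1]*y),p[2]]))
snap('top','top1')
E
```

```text
time_s: 0.72
position: [0.4258, -0.3474, 0.3267]
ee_rot: [-3.068, -0.673, 0.0]
ft_force: [0.6, -1.3, -0.6]
grip_width: 1.0
gripper_force: 0.0
time_s: 1.35
position: [0.5237, -0.217, 0.3831]
ee_rot: [-2.897, -1.214, 0.001]
ft_force: [0.5, -0.7, 0.1]
grip_width: 1.002
gripper_force: 0.0
time_s: 1.98
position: [0.5231, -0.2179, 0.3829]
ee_rot: [-2.306, -2.132, 0.0]
ft_force: [-0.6, -0.1, -0.0]
grip_width: 0.999
gripper_force: 0.0
1.98 [ 0.5231 -0.2179  0.3829] [[0.078, 0.997, -0.001], [0.997, -0.078, 0.0], [0.0, -0.001, -1.0]] [-0.6 -0.1 -0. ] 0.9987297756873498 0.0
[[ 1.29610408e-03 -9.49239545e-01 -3.14551436e-01  8.22615423e-02]
 [ 9.99997795e-01  7.10657389e-04  1.97588392e-03 -4.22969034e-04]
 [-1.65204885e-03 -3.14553303e-01  9.49238374e-01 -1.43005452e-01]
 [ 0.00000000e+00  0.00000000e+00  0.00000000e+00  1.00000000e+00]]
post [174.3574508  139.82333433]
knob [351.62447025 142.68399152]
fork [330.35684072 139.23483122]
```

View pics/w1.png

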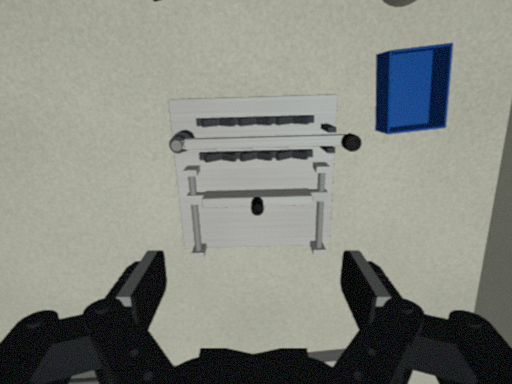

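The wrist view shows the bar lying in the fork, with the knob at (351,143), the post top at (178,143) and the crosshead handle top at (257,203). I'll refine the points from these.

Run:
```python
from h import *
C=cam('wrist'); a=cv2.imread('pics/w1.png'); 
def blob(u0,v0,u1,v1,th):
    m=(a[v0:v1,u0:u1].max(2)<th).astype(np.uint8); n,l,s,c=cv2.connectedComponentsWithStats(m)
    i=1+s[1:,4].argmax(); return c[i]+[u0,v0],s[i]
k,s=blob(340,132,364,153,75); print('knob',k,s,K:=ray(C,k,.092)[:2])
g,s2=blob(246,190,270,220,75); print('grip',g,s2,G:=ray(C,g,.081)[:2])
P=ray(C,(178,143.5),.078)[:2];print('post',P,np.linalg.norm(K-P),K-P)
# saddle groove dark bands: side view at fork & base plate corners
for uv in ((169.5,99.5),(336,95),(331,247),(184,249)): print('base',uv,ray(C,uv,.012)[:2])
x=(K-P)/np.linalg.norm(K-P); print(x, np.arctan2(x[1],x[0]))
o=K-.136*x; y=np.array([-x[1],x[0]]); print('o',o,'grip in rig',(G-o)@x,(G-o)@y)
```

```text
knob [350.74796748 141.96341463] [  2   2  19  17 246] [ 0.66306493 -0.21504848]
grip [256.89655172 205.43678161] [  6   6  11  19 174] [ 0.52245776 -0.30483076]
post [ 0.41409763 -0.19965968] 0.24944244953368683 [ 0.24896731 -0.0153888 ]
base (169.5, 99.5) [ 0.39455848 -0.13758533]
base (336, 95) [ 0.66245546 -0.15197044]
base (331, 247) [ 0.65466356 -0.42589629]
base (184, 249) [ 0.37714937 -0.40789056]
[ 0.99809519 -0.0616928 ] -0.06173199789354366
o [ 0.52732399 -0.20665826] grip in rig 0.001199575263426377 -0.09828570929565164
```

```bash
python3 -m inch '{"linear":[[-0.0215,0.0015,0.04],[-0.0215,0.0015,0.04],[-0.022,0.0015,0.04],[-0.022,0.0015,0.04],[0,0,0.04]],"yaw":[-0.018,0,0,0,0]}'
python3 -m inch '{"linear":[[0,0,0.04],[0,0,0.03],[0,0,0.025],[0,0,0.019],[0,0,0]],"yaw":[0,0,0,0,0]}'
python3 -m inch '{"linear":[[0,0,0],[0,0,0],[0,0,0],[0,0,0],[0,0,0]],"yaw":[0,0,0,0,0]}' 1 40
python3 -m inch '{"linear":[[0,0,0],[0,0,0],[0,0,0],[0,0,0],[0,0,0]],"yaw":[0,0,0,0,0]}'
```

```text
time_s: 2.7
position: [0.5237, -0.3067, 0.182]
ee_rot: [2.291, 2.149, -0.0]
ft_force: [0.2, -0.2, -0.2]
grip_width: 0.998
gripper_force: 0.0
time_s: 3.32
position: [0.5229, -0.3047, 0.068]
ee_rot: [-2.285, -2.152, 0.001]
ft_force: [-0.7, -1.3, 1.6]
grip_width: 1.002
gripper_force: 0.0
time_s: 3.95
position: [0.522, -0.3049, 0.07]
ee_rot: [-2.284, -2.153, 0.003]
ft_force: [-8.2, 0.1, 9.9]
grip_width: 0.223
gripper_force: 39.3
time_s: 4.58
position: [0.5219, -0.3049, 0.0699]
ee_rot: [-2.284, -2.153, 0.003]
ft_force: [-8.9, -0.3, 8.7]
grip_width: 0.22
gripper_force: 39.3
```

```bash
python3 -m inch '{"linear":[[0,0.001,-0.003],[-0.012,0,0],[-0.015,0,0],[-0.015,0,0],[-0.01,0,0]],"yaw":[0,0,0,0,0]}'
python3 -m inch '{"linear":[[-0.002,0,0],[0,0,0],[0,0,0]],"yaw":[0,0,0]}'
python3 -m inch '{"linear":[[-0.002,0,0],[0,0,0],[0,0,0]],"yaw":[0,0,0]}'
python3 -m inch '{"linear":[[-0.002,0,0],[0,0,0],[0,0,0]],"yaw":[0,0,0]}'
```

```text
time_s: 5.2
position: [0.5193, -0.3565, 0.0702]
ee_rot: [-2.282, -2.15, 0.002]
ft_force: [-3.8, 2.6, -16.8]
grip_width: 0.219
gripper_force: 41.6
time_s: 5.58
position: [0.5192, -0.3587, 0.0702]
ee_rot: [-2.283, -2.152, 0.003]
ft_force: [-4.6, -0.9, -18.4]
grip_width: 0.221
gripper_force: 41.4
time_s: 5.95
position: [0.5191, -0.3603, 0.0702]
ee_rot: [-2.282, -2.151, 0.002]
ft_force: [-5.2, -0.6, -17.9]
grip_width: 0.219
gripper_force: 41.5
time_s: 6.32
position: [0.519, -0.3621, 0.0702]
ee_rot: [-2.282, -2.151, 0.002]
ft_force: [-4.2, 1.4, -17.8]
grip_width: 0.221
gripper_force: 41.5
```

```bash
python3 -m inch '{"linear":[[-0.002,0,0.002],[0,0,0],[0,0,0]],"yaw":[0,0,0]}'
python3 -m inch '{"linear":[[-0.002,0,0],[0,0,0],[0,0,0]],"yaw":[0,0,0]}'
python3 -m inch '{"linear":[[-0.002,0,0],[0,0,0],[0,0,0]],"yaw":[0,0,0]}'
```

```text
time_s: 6.7
position: [0.519, -0.3622, 0.0701]
ee_rot: [-2.281, -2.149, -0.0]
ft_force: [-7.8, 13.2, 1.4]
grip_width: 0.219
gripper_force: 43.5
time_s: 7.08
position: [0.519, -0.3622, 0.0701]
ee_rot: [-2.279, -2.147, -0.003]
ft_force: [-6.7, 21.1, 4.5]
grip_width: 0.219
gripper_force: 43.9
time_s: 7.45
position: [0.5189, -0.3623, 0.07]
ee_rot: [-2.277, -2.145, -0.005]
ft_force: [-5.4, 29.7, 7.3]
grip_width: 0.217
gripper_force: 44.2
```

```bash
python3 -m inch '{"linear":[[0.006,0,0],[0,0,0],[0,0,0],[0,0,0],[0,0,0]],"yaw":[0,0,0,0,0]}' -1
python3 -m inch '{"linear":[[0,0,0],[0,0,0],[0,0,-0.04],[0,0,-0.04],[0,0,0]],"yaw":[0,0,0,0,0]}'
python3 -m inch '{"linear":[[0.04,0.035,0],[0.04,0.035,0],[0.04,0.035,0],[0.035,0.03,0],[0,0,0]],"yaw":[0,0,0,0,0]}'
python3 - <<'E'
from h import *
st(); C,a=snap('wrist','w2')
E
```

```text
time_s: 8.07
position: [0.5214, -0.3636, 0.0704]
ee_rot: [2.286, 2.154, 0.0]
ft_force: [-0.2, 0.1, -0.4]
grip_width: 1.001
gripper_force: 0.0
time_s: 8.7
position: [0.5232, -0.3645, 0.1538]
ee_rot: [2.281, 2.151, 0.002]
ft_force: [0.0, -0.2, -0.5]
grip_width: 1.001
gripper_force: 0.0
time_s: 9.32
position: [0.6666, -0.2135, 0.1489]
ee_rot: [-2.281, -2.159, 0.0]
ft_force: [-0.2, 0.5, 0.1]
grip_width: 0.997
gripper_force: 0.0
9.32 [ 0.6666 -0.2135  0.1489] [[0.055, 0.998, -0.001], [0.998, -0.055, 0.001], [0.001, -0.001, -1.0]] [-0.2  0.5  0.1] 0.9967422618239077 0.0
```

View pics/w2.png

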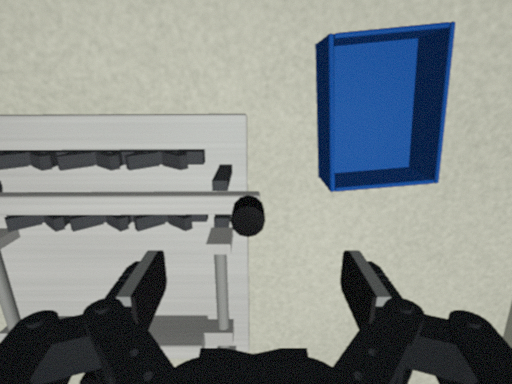

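Knob blob at (248,215), lying left of the fingers' midline. The bin's near corner is at (332,189).

Run:
```python
from h import *
C=cam('wrist'); a=cv2.imread('pics/w2.png')
m=(a[190:242,225:275].max(2)<60).astype(np.uint8); n,l,s,c=cv2.connectedComponentsWithStats(m); i=1+s[1:,4].argmax(); k=c[i]+[225,190]
print(k,s[i],ray(C,k,.092)[:2],ray(C,k,.1)[:2]); print('bin',ray(C,(332,190),.05),ray(C,(318,45),.05))
for uv in ((246,115),(2,116)): print(ray(C,uv,.012)[:2])
for uv in ((257,196),(2,197)): print('bar',ray(C,uv,.07)[:2])
print(proj(C,[.6634,-.2157,.102]))
```

```text
[247.10581506 215.91515729] [   0    6   39   40 1049] [ 0.66088297 -0.21618171] [ 0.66123861 -0.21284384]
bin [ 0.73114559 -0.21427341  0.05      ] [ 0.71818972 -0.1035803   0.05      ]
[ 0.66229948 -0.15231198]
[ 0.44453144 -0.14118366]
bar [ 0.66852796 -0.20923009]
bar [ 0.47215125 -0.19923745]
[250.49299649 220.79193471]
```

```bash
python3 -m inch '{"linear":[[-0.001,-0.003,0.02],[-0.001,-0.0025,0.02],[0,0,0.018],[0,0,0.0155],[0,0,0]],"yaw":[0,0,0,0,0]}'
python3 -m inch '{"linear":[[0,0,0],[0,0,0],[0,0,0],[0,0,0],[0,0,0]],"yaw":[0,0,0,0,0]}' 1 60
python3 -m inch '{"linear":[[0,0,0],[0,0,-0.005],[0,0,-0.01],[0,0,-0.012],[0,0,0]],"yaw":[0,0,0,0,0]}'
```

```text
time_s: 10.0
position: [0.6585, -0.2179, 0.0748]
ee_rot: [-2.284, -2.153, 0.002]
ft_force: [1.1, -0.9, 0.3]
grip_width: 1.002
gripper_force: 0.0
time_s: 10.62
position: [0.6624, -0.2185, 0.0784]
ee_rot: [2.282, 2.151, 0.005]
ft_force: [6.6, -0.5, 1.2]
grip_width: 0.259
gripper_force: 59.0
time_s: 11.25
position: [0.6619, -0.2184, 0.105]
ee_rot: [2.283, 2.152, 0.005]
ft_force: [7.8, -0.7, -5.4]
grip_width: 0.261
gripper_force: 59.2
```

```bash
python3 -m inch '{"linear":[[0.0303,-0.0018,0],[0.0303,-0.0018,0],[0.0303,-0.0018,0],[0.0303,-0.0018,0],[0.0303,-0.0018,0]],"yaw":[-0.12,-0.12,-0.12,-0.12,-0.12]}'
python3 -m inch '{"linear":[[0.0303,-0.0018,0],[0.0303,-0.0018,0],[0.0303,-0.0018,0],[0.0303,-0.0018,0],[0.0303,-0.0018,0]],"yaw":[-0.12,-0.12,-0.12,-0.12,-0.12]}'
python3 -m inch '{"linear":[[0.0303,-0.0018,0],[0,0,0],[0,0,0]],"yaw":[-0.12,0,0]}'
python3 - <<'E'
from h import *
st(); snap('top','top2')
E
```

```text
time_s: 11.88
position: [0.6252, -0.0713, 0.1038]
ee_rot: [1.54, 2.735, 0.003]
ft_force: [4.6, 1.8, -6.2]
grip_width: 0.255
gripper_force: 59.2
time_s: 12.5
position: [0.5119, 0.0278, 0.1036]
ee_rot: [0.662, 3.071, 0.0]
ft_force: [1.7, -1.9, -5.4]
grip_width: 0.259
gripper_force: 59.4
time_s: 12.88
position: [0.4848, 0.0379, 0.1039]
ee_rot: [0.486, 3.103, -0.0]
ft_force: [1.5, -0.6, -6.3]
grip_width: 0.255
gripper_force: 59.6
12.88 [0.4848 0.0379 0.1039] [[-0.952, 0.306, 0.0], [0.306, 0.952, -0.0], [-0.0, -0.0, -1.0]] [ 1.5 -0.6 -6.3] 0.2547132639377545 59.55792725086212
```

View pics/top2.png

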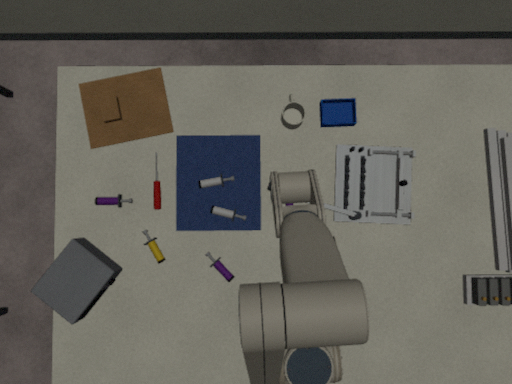

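Bar is aside at about 1.3 rad, crosshead is fully back (handle px (403,183)), and both cylinders are still on the mat. No third cylinder has come into view. Next I lower and release the bar, then look over the mat.

```bash
python3 -m inch '{"linear":[[0,0,0.01],[0,0,0.015],[0,0,0.001],[0,0,0],[0,0,0]],"yaw":[0,0,0,0,0]}'
python3 -m inch '{"linear":[[0,0,0],[0,0,0],[0,0,0],[0,0,0],[0,0,0]],"yaw":[0,0,0,0,0]}' -1
python3 -m inch '{"linear":[[0,0,-0.03],[0,0,-0.06],[0.018,0.053,-0.02],[0.018,0.053,-0.02],[0.018,0.053,-0.02]],"yaw":[0,0,0,0,0]}'
python3 -m inch '{"linear":[[0.018,0.053,-0.01],[0.018,0.053,-0.01],[0,0,0],[0,0,0],[0,0,0]],"yaw":[0,0,0.18,0.18,0.18]}'
python3 -m inch '{"linear":[[0,0,0],[0,0,0],[0,0,0],[0,0,0],[0,0,0]],"yaw":[0.18,0.18,0.18,0,0]}'
cat >> h.py <<'E'
def cyls(C,a,box=None):
    hsv=cv2.cvtColor(a,cv2.COLOR_BGR2HSV); m=((hsv[...,1]<70)&(a.max(2)>110)).astype(np.uint8)
    m=cv2.morphologyEx(m,cv2.MORPH_OPEN,np.ones((9,9),np.uint8)); n,l,s,c=cv2.connectedComponentsWithStats(m)
    for i in range(1,n):
        if 600<s[i,4]<20000:
            r=cv2.minAreaRect(np.argwhere(l==i)[:,::-1].astype(np.float32)); b=cv2.boxPoints(r)
            d=b-np.roll(b,-1,0); L=np.linalg.norm(d,axis=1); k=L.argmax()%2
            e1=(b[k]+b[(k+3)%4])/2; e2=(b[k+1]+b[(k+2)%4])/2
            w1,w2=ray(C,e1,.020)[:2],ray(C,e2,.020)[:2]; 
            print('blob',np.round(c[i]),s[i,4],'ends px',np.round(e1),np.round(e2),'world',np.round(w1,4),np.round(w2,4),'len',round(np.linalg.norm(w1-w2),4))
E
python3 - <<'E'
from h import *
st(); C,a=snap('wrist','w3'); cyls(C,a)
E
```

```text
time_s: 13.55
position: [0.4852, 0.0382, 0.0777]
ee_rot: [0.485, 3.103, 0.001]
ft_force: [2.2, 2.3, 3.3]
grip_width: 0.258
gripper_force: 60.4
time_s: 14.18
position: [0.4843, 0.038, 0.0778]
ee_rot: [-0.485, -3.104, 0.0]
ft_force: [0.2, -0.4, -1.1]
grip_width: 0.997
gripper_force: 0.0
time_s: 14.8
position: [0.4812, 0.2074, 0.2289]
ee_rot: [0.486, 3.103, 0.001]
ft_force: [1.6, 0.5, 0.1]
grip_width: 1.001
gripper_force: 0.0
time_s: 15.42
position: [0.479, 0.318, 0.2476]
ee_rot: [-1.303, -2.859, 0.001]
ft_force: [-0.9, 0.0, 0.7]
grip_width: 0.995
gripper_force: 0.0
time_s: 16.05
position: [0.4793, 0.3178, 0.2478]
ee_rot: [-2.007, -2.417, 0.0]
ft_force: [-0.0, -0.3, 0.8]
grip_width: 0.998
gripper_force: 0.0
16.05 [0.4793 0.3178 0.2478] [[-0.183, 0.983, -0.0], [0.983, 0.183, -0.0], [-0.0, -0.0, -1.0]] [-0.  -0.3  0.8] 0.9982860293563974 0.0
blob [289. 185.] 1248 ends px [287. 214.] [290. 157.] world [0.5369 0.2565] [0.5241 0.3311] len 0.0757
blob [202. 202.] 1150 ends px [191. 228.] [212. 178.] world [0.4152 0.2135] [0.4334 0.2875] len 0.0763
blob [256. 318.] 11079 ends px [153. 305.] [356. 337.] world [0.3755 0.0806] [0.6836 0.0786] len 0.3081
```

View pics/w3.png

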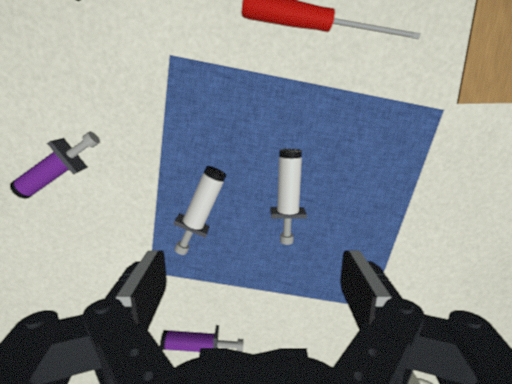

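Cylinder A barrel runs px (290,157) to (287,214), cylinder B (212,178) to (191,228), both silver with flange and rod at the bottom. The purple lookalikes are clear of them. I'll grasp A.

```bash
python3 -m inch '{"linear":[[-0.011,0.016,0.04],[-0.011,0.016,0.045],[-0.01,0.015,0.045],[0,0,0.04],[0,0,0.03]],"yaw":[0.014,0,0,0,0]}'
python3 -m inch '{"linear":[[0,0,0.025],[0,0,0.019],[0,0,0],[0,0,0],[0,0,0]],"yaw":[0,0,0,0,0]}'
python3 -m inch '{"linear":[[0,0,0],[0,0,0],[0,0,0],[0,0,0],[0,0,0]],"yaw":[0,0,0,0,0]}' 1 60
python3 -m inch '{"linear":[[0,0,-0.01],[0,0,-0.02],[0,0,-0.03],[0,0,-0.04],[0,0,-0.05]],"yaw":[0,0,0,0,0]}'
python3 - <<'E'
from h import *
st(); C,a=snap('wrist','w4')
E
```

```text
time_s: 16.73
position: [0.5308, 0.2938, 0.0458]
ee_rot: [-2.026, -2.4, 0.002]
ft_force: [-0.5, 0.1, -1.3]
grip_width: 1.001
gripper_force: 0.0
time_s: 17.35
position: [0.5319, 0.2948, 0.005]
ee_rot: [2.028, 2.399, 0.003]
ft_force: [-0.3, -1.1, -0.3]
grip_width: 1.0
gripper_force: 0.0
time_s: 17.98
position: [0.5313, 0.2944, 0.0042]
ee_rot: [2.028, 2.399, 0.001]
ft_force: [-1.1, -0.8, 5.1]
grip_width: 0.307
gripper_force: 58.9
time_s: 18.6
position: [0.5305, 0.294, 0.1555]
ee_rot: [-2.028, -2.399, 0.002]
ft_force: [1.1, 0.5, -1.2]
grip_width: 0.303
gripper_force: 59.2
18.6 [0.5305 0.294  0.1555] [[-0.166, 0.986, -0.001], [0.986, 0.166, -0.001], [-0.0, -0.001, -1.0]] [ 1.1  0.5 -1.2] 0.30304049327838317 59.22115981578827
```

View pics/w4.png

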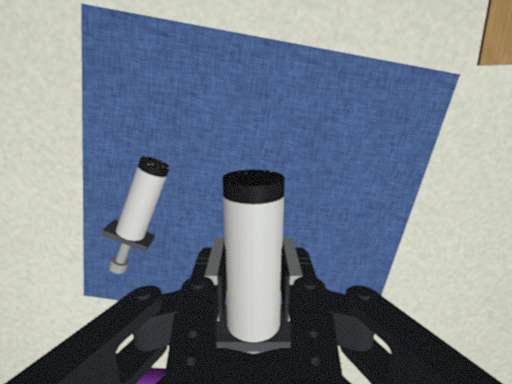

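Cylinder A is gripped and level; rear band at px (254,185), flange at (254,340). I'll measure its offset in the hand.

Run:
```python
from h import *
C=cam('wrist'); s=read_state(); B=R.from_rotvec(s['ee_rot']).as_matrix(); p=np.array(s['position']); z=p[2]+.010
for n,uv,zz,k in (('front',(254,338),z+.014,.04),('rear',(254,172),z-.014,-.04)):
    t=B.T@(ray(C,uv,zz)-p); print(n,t,'mid x',t[0]+k)
x=np.array([np.cos(.056),-np.sin(.056)]);y=np.array([-x[1],x[0]]);o=np.array([.5275,-.2075])
print('groove-',o-.058*x,'groove+',o+.058*x,y)
```

```text
front [-0.03211934  0.00074094 -0.0240912 ] mid x 0.007880656406803362
rear [0.04417761 0.00069189 0.00413969] mid x 0.004177610982808125
groove- [ 0.46959092 -0.2042537 ] groove+ [ 0.58540908 -0.2107463 ] [0.05597074 0.99843241]
```

```bash
python3 -m inch '{"linear":[[-0.0515,-0.0032,-0.03],[-0.0515,-0.0032,0],[-0.0515,-0.0032,0],[-0.0515,-0.0032,0],[-0.0515,-0.0032,0]],"yaw":[0,0,0,0,0]}' 1 70
python3 -m inch '{"linear":[[-0.0515,-0.0032,0],[-0.0515,-0.0032,0],[-0.0515,-0.0032,0],[-0.0515,-0.0032,0],[-0.05,-0.0032,0]],"yaw":[0,0,0,0,0]}'
python3 -m inch '{"linear":[[0,0,0],[0,0,0],[0,0,0],[0,0,0]],"yaw":[0.112,0.112,0,0]}'
python3 - <<'E'
from h import *
st(); C,a=snap('wrist','w5'); snap('top','top3'); snap('scene','scene3')
E
```

```text
time_s: 19.27
position: [0.5583, 0.0362, 0.185]
ee_rot: [2.028, 2.398, 0.002]
ft_force: [0.3, -0.5, -1.2]
grip_width: 0.3
gripper_force: 71.7
time_s: 19.9
position: [0.585, -0.2191, 0.185]
ee_rot: [2.028, 2.398, 0.001]
ft_force: [1.4, 0.6, -2.0]
grip_width: 0.297
gripper_force: 71.7
time_s: 20.4
position: [0.585, -0.2171, 0.1844]
ee_rot: [2.281, 2.16, 0.0]
ft_force: [0.1, 0.5, -1.8]
grip_width: 0.301
gripper_force: 71.7
20.4 [ 0.585  -0.2171  0.1844] [[0.055, 0.999, 0.0], [0.999, -0.055, -0.0], [-0.0, 0.0, -1.0]] [ 0.1  0.5 -1.8] 0.301169825802461 71.65928363800049
```

View pics/w5.png

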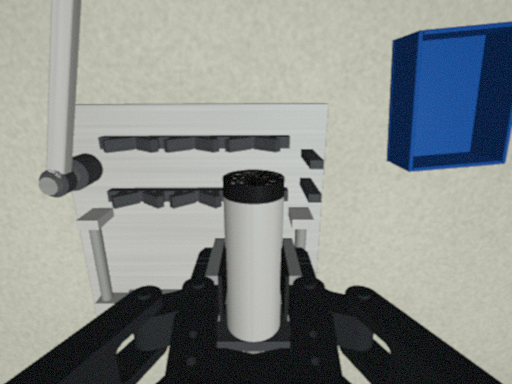

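Wrist view: saddles at rows about 143 and 195, fork prongs at (311,158) and (310,190), bar aside at the left. I'll check the predicted groove positions against this.

Run:
```python
from h import *
C=cam('wrist'); x=np.array([np.cos(.056),-np.sin(.056)]);y=np.array([-x[1],x[0]]);o=np.array([.527,-.2085])
P=lambda a,b,z:np.round(proj(C,[*(o+a*x+b*y),z]),1)
for yy in (28,):
  for z in (.025,.045): print(z,[P(g,yy/1e3,z) for g in (-.058,0,.058)])
print('fork prongs',P(.114,.0155,.068),P(.114,-.0155,.068),'post',P(-.117,0,.078),'ends',P(-.087,.028,.045),P(.087,.028,.045))
a=cv2.imread('pics/w5.png'); cv2.imwrite('pics/c5.png',cv2.resize(a[95:215,30:340],None,fx=2.5,fy=2.5,interpolation=cv2.INTER_CUBIC))
```

```text
0.025 [array([135.4, 143.2]), array([194. , 143.3]), array([252.5, 143.4])]
0.045 [array([127.5, 146.7]), array([190. , 146.8]), array([252.5, 146.8])]
fork prongs [316.8 165.8] [314.5 199.3] post [ 47.5 185.9] ends [ 96.3 146.6] [283.7 146.9]
```

View pics/c5.png

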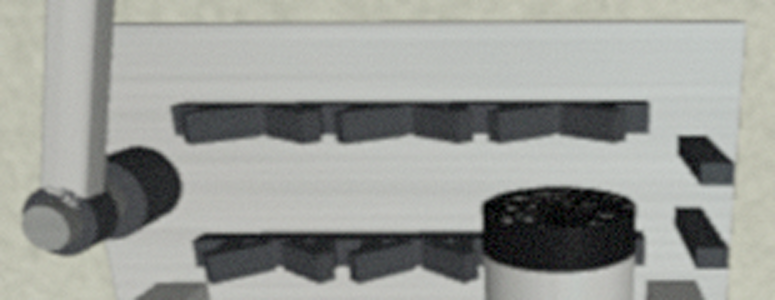

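Groove bottoms measured at px 136, 195 and 255 against predicted 135, 194 and 252.5, so the rig estimate is good to about 1–2 mm. Lowering into the +58 groove.

```bash
python3 -m inch '{"linear":[[-0.0015,0.001,0.03],[0,0,0.03],[0,0,0.03],[0,0,0.03],[0,0,0]],"yaw":[0,0,0,0,0]}'
python3 -m inch '{"linear":[[0,0,0.01],[0,0,0.005],[0,0,0.004],[0,0,0.003],[0,0,0]],"yaw":[0,0,0,0,0]}'
python3 -m inch '{"linear":[[0,0,0.002],[0,0,0.002],[0,0,0],[0,0,0]],"yaw":[0,0,0,0]}'
```

```text
time_s: 21.18
position: [0.5841, -0.218, 0.0616]
ee_rot: [-2.28, -2.155, 0.003]
ft_force: [-0.1, -0.3, -1.7]
grip_width: 0.301
gripper_force: 71.7
time_s: 21.8
position: [0.5858, -0.2188, 0.0418]
ee_rot: [-2.284, -2.157, 0.0]
ft_force: [-0.8, -0.7, -2.0]
grip_width: 0.305
gripper_force: 71.7
time_s: 22.3
position: [0.5859, -0.2189, 0.0378]
ee_rot: [2.284, 2.157, 0.0]
ft_force: [0.5, -0.7, -1.9]
grip_width: 0.299
gripper_force: 71.7
```

```bash
python3 -m inch '{"linear":[[0,0,0.0015],[0,0,0.001],[0,0,0],[0,0,0]],"yaw":[0,0,0,0]}'
python3 -m inch '{"linear":[[0,0,0.001],[0,0,0],[0,0,0]],"yaw":[0,0,0]}'
```

```text
time_s: 22.8
position: [0.5861, -0.219, 0.0366]
ee_rot: [2.283, 2.157, 0.0]
ft_force: [-3.1, 0.0, 10.0]
grip_width: 0.297
gripper_force: 73.3
time_s: 23.18
position: [0.5861, -0.219, 0.0365]
ee_rot: [2.283, 2.157, 0.0]
ft_force: [-6.5, 2.2, 17.9]
grip_width: 0.295
gripper_force: 74.2
```

```bash
python3 -m inch '{"linear":[[0,0,-0.0015],[0,0,0],[0,0,0],[0,0,0],[0,0,0]],"yaw":[0,0,0,0,0]}' -0.2
python3 -m inch '{"linear":[[0,0,-0.02],[0,0,-0.05],[0,0,-0.06],[0,0,-0.06],[0.051,-0.0185,0]],"yaw":[0,0,0,0,0]}'
python3 - <<'E'
from h import *
st(); snap('wrist','w6')
E
python3 -m inch '{"linear":[[0.051,-0.0185,0],[0.051,-0.0185,0],[0.051,-0.0185,0],[0.051,-0.0185,0],[0.051,-0.0185,0]],"yaw":[0,0,0,0,0]}' -1
python3 -m inch '{"linear":[[0.051,-0.0185,0],[0.051,-0.0185,0],[0.051,-0.0185,0],[0.051,-0.0185,0],[0,0,0]],"yaw":[0,0,0,0,0.18]}'
python3 - <<'E'
from h import *
st(); C,a=snap('wrist','w7'); cyls(C,a)
b=cv2.imread('pics/w6.png'); cv2.imwrite('pics/w67.png',cv2.resize(np.hstack([b,a]),None,fx=.78,fy=.78,interpolation=cv2.INTER_AREA))
E
```

```text
time_s: 23.8
position: [0.5858, -0.2188, 0.0356]
ee_rot: [-2.284, -2.157, 0.0]
ft_force: [0.1, 0.1, 0.3]
grip_width: 0.601
gripper_force: 0.0
time_s: 24.42
position: [0.5746, -0.1696, 0.2333]
ee_rot: [2.279, 2.145, 0.01]
ft_force: [-0.6, 0.7, -1.1]
grip_width: 0.599
gripper_force: 0.0
24.43 [ 0.5746 -0.1696  0.2333] [[0.06, 0.998, 0.013], [0.998, -0.06, -0.005], [-0.004, 0.013, -1.0]] [-0.6  0.7 -1.1] 0.5993199739834227 0.0
time_s: 25.1
position: [0.4918, 0.0945, 0.227]
ee_rot: [2.283, 2.157, 0.002]
ft_force: [1.1, 1.1, -0.1]
grip_width: 1.0
gripper_force: 0.0
time_s: 25.72
position: [0.4291, 0.304, 0.2269]
ee_rot: [-2.467, -1.944, -0.002]
ft_force: [0.0, -0.8, -0.3]
grip_width: 1.001
gripper_force: 0.0
25.73 [0.4291 0.304  0.2269] [[0.234, 0.972, 0.001], [0.972, -0.234, 0.001], [0.001, 0.001, -1.0]] [ 0.  -0.8 -0.3] 1.0012104090937715 0.0
blob [476. 194.] 15282 ends px [447.   0.] [447. 320.] world [0.6578 0.4237] [0.6426 0.0242] len 0.3998
blob [259. 206.] 1307 ends px [260. 178.] [260. 235.] world [0.4331 0.2873] [0.4161 0.2143] len 0.0749
```

View pics/w67.png

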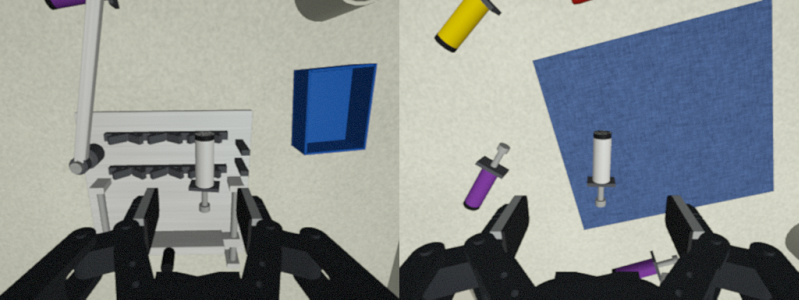

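Left half: cylinder A is seated in the +58 groove with its flange outside, rod toward the crosshead. Right half: cylinder B is unmoved on the mat at wrist px (260,206). Grasping B.

```bash
python3 -m inch '{"linear":[[-0.0175,0.0028,0.04],[-0.017,0.0027,0.045],[-0.017,0.0027,0.045],[0,0,0.035],[0,0,0.025]],"yaw":[0,0,0,0,0]}'
python3 -m inch '{"linear":[[0,0,0.02],[0,0,0.012],[0,0,0],[0,0,0],[0,0,0]],"yaw":[0,0,0,0,0]}'
python3 -m inch '{"linear":[[0,0,0],[0,0,0],[0,0,0],[0,0,0],[0,0,0]],"yaw":[0,0,0,0,0]}' 1 70
python3 -m inch '{"linear":[[0,0,-0.01],[0,0,-0.02],[0,0,-0.03],[0,0,-0.05],[0,0,-0.05]],"yaw":[0,0,0,0,0]}'
python3 - <<'E'
from h import *
st(); C,a=snap('wrist','w8')
print([ (v,int(a[v,254].max())) for v in range(160,360,4)])
E
```

```text
time_s: 26.4
position: [0.426, 0.2479, 0.0351]
ee_rot: [-2.467, -1.945, 0.001]
ft_force: [-0.5, -0.2, 0.0]
grip_width: 0.998
gripper_force: 0.0
time_s: 27.02
position: [0.4266, 0.2491, 0.0046]
ee_rot: [2.468, 1.943, 0.002]
ft_force: [-0.5, 0.2, 0.4]
grip_width: 1.0
gripper_force: 0.0
time_s: 27.65
position: [0.4261, 0.2489, 0.0042]
ee_rot: [-2.469, -1.943, -0.0]
ft_force: [-1.9, -1.2, 7.5]
grip_width: 0.305
gripper_force: 68.2
time_s: 28.28
position: [0.4256, 0.2485, 0.1654]
ee_rot: [-2.468, -1.943, 0.001]
ft_force: [0.6, 0.7, -2.0]
grip_width: 0.299
gripper_force: 69.0
28.27 [0.4256 0.2485 0.1654] [[0.235, 0.972, -0.001], [0.972, -0.235, -0.0], [-0.001, -0.001, -1.0]] [ 0.6  0.7 -2. ] 0.29865746352682965 68.9550268650055
[(160, 143), (164, 126), (168, 118), (172, 118), (176, 119), (180, 69), (184, 35), (188, 41), (192, 42), (196, 37), (200, 213), (204, 211), (208, 211), (212, 211), (216, 210), (220, 209), (224, 209), (228, 210), (232, 210), (236, 211), (240, 210), (244, 211), (248, 212), (252, 212), (256, 211), (260, 212), (264, 210), (268, 210), (272, 211), (276, 209), (280, 211), (284, 211), (288, 212), (292, 212), (296, 213), (300, 211), (304, 211), (308, 211), (312, 212), (316, 211), (320, 211), (324, 210), (328, 210), (332, 209), (336, 209), (340, 89), (344, 84), (348, 164), (352, 159), (356, 31)]
```

```bash
python3 -m inch '{"linear":[[-0.0486,0.0167,-0.02],[-0.0486,0.0167,0],[-0.0486,0.0167,0],[-0.0486,0.0167,0],[-0.0486,0.0167,0]],"yaw":[0,0,0,0,0]}'
python3 -m inch '{"linear":[[-0.0486,0.0167,0],[-0.0486,0.0167,0],[-0.0486,0.0167,0],[-0.048,0.0167,0],[0,0,0]],"yaw":[0,0,0,0,-0.181]}'
python3 -m inch '{"linear":[[0,0,0],[0,0,0],[0,0,0]],"yaw":[0,0,0]}'
python3 - <<'E'
from h import *
st(); C,a=snap('wrist','w9'); s=read_state()
B=R.from_rotvec(s['ee_rot']).as_matrix(); p=np.array(s['position']); z=p[2]+.010
for n,uv,zz,k in (('front',(254,339),z+.014,.04),('rear',(254,180),z-.014,-.04)):
    t=B.T@(ray(C,uv,zz)-p); print(n,t,'mid x',t[0]+k)
E
```

```text
time_s: 28.95
position: [0.45, -0.0086, 0.1841]
ee_rot: [2.468, 1.943, 0.001]
ft_force: [0.9, 0.6, -2.2]
grip_width: 0.299
gripper_force: 69.0
time_s: 29.58
position: [0.4699, -0.2143, 0.184]
ee_rot: [2.282, 2.157, 0.0]
ft_force: [-1.2, 0.9, -1.0]
grip_width: 0.298
gripper_force: 69.2
time_s: 29.95
position: [0.4696, -0.2103, 0.1839]
ee_rot: [-2.284, -2.157, 0.0]
ft_force: [-0.1, 0.7, -1.4]
grip_width: 0.3
gripper_force: 69.2
29.95 [ 0.4696 -0.2103  0.1839] [[0.057, 0.998, -0.0], [0.998, -0.057, 0.0], [0.0, -0.0, -1.0]] [-0.1  0.7 -1.4] 0.299953186836273 69.15067434310913
front [-0.03270004  0.00029536 -0.0239989 ] mid x 0.007299958752299988
rear [0.04014966 0.00029491 0.00399865] mid x 0.00014965576687851062
```

View pics/w9.png

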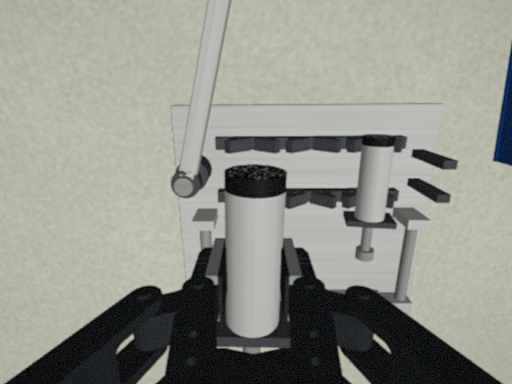

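Cylinder B is held above the -58 groove with the bar clear at the left; A sits in the +58 groove. B's middle is about 7 mm rearward in the hand. Lowering.

```bash
python3 -m inch '{"linear":[[-0.0032,-0.0003,0.03],[0,0,0.03],[0,0,0.03],[0,0,0.025],[0,0,0]],"yaw":[0,0,0,0,0]}'
python3 -m inch '{"linear":[[0,0,0.012],[0,0,0.008],[0,0,0.005],[0,0,0.003],[0,0,0]],"yaw":[0,0,0,0,0]}'
python3 -m inch '{"linear":[[0,0,0.002],[0,0,0.0015],[0,0,0],[0,0,0]],"yaw":[0,0,0,0]}'
```

```text
time_s: 30.62
position: [0.468, -0.2132, 0.0674]
ee_rot: [-2.28, -2.156, 0.002]
ft_force: [0.8, 0.1, -1.2]
grip_width: 0.302
gripper_force: 69.1
time_s: 31.25
position: [0.4691, -0.2142, 0.0408]
ee_rot: [-2.283, -2.158, 0.0]
ft_force: [0.9, -0.8, -0.7]
grip_width: 0.301
gripper_force: 69.1
time_s: 31.75
position: [0.4692, -0.2142, 0.0374]
ee_rot: [2.283, 2.158, 0.0]
ft_force: [-0.0, 0.7, -0.9]
grip_width: 0.301
gripper_force: 69.1
```

```bash
python3 -m inch '{"linear":[[0,0,0.0015],[0,0,0.0005],[0,0,0],[0,0,0]],"yaw":[0,0,0,0]}'
python3 -m inch '{"linear":[[0,0,0],[0,0,0],[0,0,0],[0,0,0],[0,0,0]],"yaw":[0,0,0,0,0]}' 0
python3 -m inch '{"linear":[[0,0,-0.015],[0,0,-0.04],[0,0,-0.06],[0,0,-0.06],[0,0,0]],"yaw":[0,0,0,0,0]}'
python3 - <<'E'
from h import *
st(); C,a=snap('wrist','w10'); cv2.imwrite('pics/c10.png',cv2.resize(a[70:330,130:450],None,fx=2,fy=2,interpolation=cv2.INTER_CUBIC))
E
```

```text
time_s: 32.25
position: [0.4693, -0.2144, 0.0359]
ee_rot: [2.282, 2.158, 0.0]
ft_force: [-2.1, -0.5, 6.4]
grip_width: 0.302
gripper_force: 70.1
time_s: 32.88
position: [0.4692, -0.2142, 0.0353]
ee_rot: [-2.283, -2.158, 0.0]
ft_force: [-0.1, 0.4, 0.3]
grip_width: 0.504
gripper_force: 0.0
time_s: 33.5
position: [0.4721, -0.2156, 0.2162]
ee_rot: [2.275, 2.151, 0.006]
ft_force: [0.2, -1.1, 0.3]
grip_width: 0.501
gripper_force: 0.0
33.5 [ 0.4721 -0.2156  0.2162] [[0.056, 0.998, 0.01], [0.998, -0.056, -0.005], [-0.004, 0.01, -1.0]] [ 0.2 -1.1  0.3] 0.5006583194665909 0.0
```

View pics/c10.png

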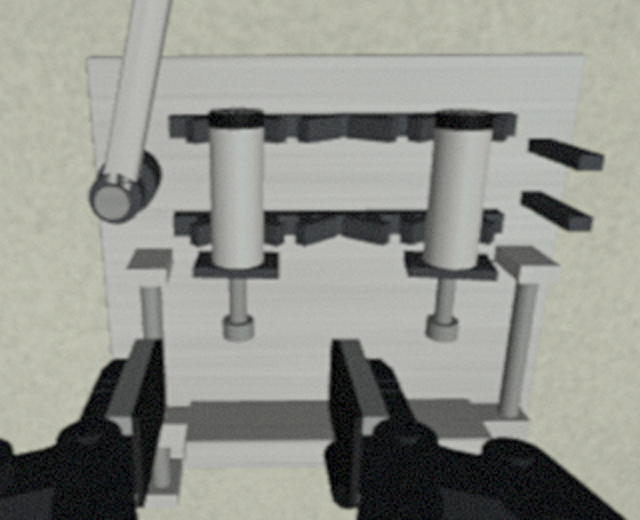

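Both cylinders sit level in the ±58 grooves with flanges and rods on the crosshead side (B at crop (237,190), A at (460,190)). Now the bar.

```bash
python3 -m inch '{"linear":[[0.0508,-0.0004,0],[0.0508,-0.0004,0],[0.0508,-0.0004,0],[0.0508,-0.0004,0],[0.0508,-0.0004,0]],"yaw":[0,0,0,0,0]}' -1
python3 -m inch '{"linear":[[0,0,0],[0,0,0],[0,0,0],[0,0,0],[0,0,0]],"yaw":[-0.165,-0.165,-0.165,-0.165,-0.165]}'
python3 -m inch '{"linear":[[0,0,0],[0,0,0],[0,0,0],[0,0,0],[0,0,0]],"yaw":[-0.165,-0.165,-0.165,0,0]}'
python3 - <<'E'
from h import *
st(); s=read_state(); B=R.from_rotvec(s['ee_rot']).as_matrix(); print(B.T@(np.array([.4845,.038,.0775])-s['position']))
C,a=snap('wrist','w11'); snap('top','top11')
m=(a.max(2)<60).astype(np.uint8); n,l,st_,c=cv2.connectedComponentsWithStats(m)
print('pred knob px',proj(C,[.4845,.038,.095])); print([(np.round(c[i]),st_[i,4]) for i in range(1,n) if st_[i,4]>150])
E
```

```text
time_s: 34.17
position: [0.4802, 0.041, 0.2092]
ee_rot: [-2.282, -2.157, 0.003]
ft_force: [-0.1, -0.5, 1.4]
grip_width: 0.998
gripper_force: 0.0
time_s: 34.8
position: [0.4801, 0.0395, 0.209]
ee_rot: [-1.217, -2.893, 0.002]
ft_force: [1.0, -0.6, 0.5]
grip_width: 1.0
gripper_force: 0.0
time_s: 35.42
position: [0.4808, 0.0395, 0.2097]
ee_rot: [-0.485, -3.103, 0.0]
ft_force: [-0.4, 0.4, 0.0]
grip_width: 1.002
gripper_force: 0.0
35.42 [0.4808 0.0395 0.2097] [[-0.952, 0.305, -0.001], [0.305, 0.952, -0.0], [0.001, -0.001, -1.0]] [-0.4  0.4  0. ] 1.0017723538356302 0.0
[-0.00413154 -0.00022356  0.13216756]
pred knob px [251.12992278 192.17733447]
[(array([206.,  99.]), np.int32(158)), (array([ 32., 167.]), np.int32(318)), (array([253., 189.]), np.int32(579)), (array([239., 336.]), np.int32(33299)), (array([ 22., 210.]), np.int32(323))]
```

```bash
python3 -m inch '{"linear":[[-0.002,0,0.04],[-0.002,0,0.04],[0,0,0.03],[0,0,0.022],[0,0,0]],"yaw":[0,0,0,0,0]}'
python3 -m inch '{"linear":[[0,0,0],[0,0,0],[0,0,0],[0,0,0],[0,0,0]],"yaw":[0,0,0,0,0]}' 1 60
python3 -m inch '{"linear":[[0,0,0],[0,0,-0.005],[0,0,-0.01],[0,0,-0.012],[0,0,0]],"yaw":[0,0,0,0,0]}'
```

```text
time_s: 36.15
position: [0.484, 0.0382, 0.077]
ee_rot: [-0.481, -3.101, 0.001]
ft_force: [0.3, 0.7, 0.5]
grip_width: 1.0
gripper_force: 0.0
time_s: 36.78
position: [0.4855, 0.0383, 0.0787]
ee_rot: [0.48, 3.104, 0.0]
ft_force: [0.1, -1.5, 4.0]
grip_width: 0.252
gripper_force: 58.8
time_s: 37.4
position: [0.4852, 0.038, 0.1063]
ee_rot: [0.48, 3.104, -0.001]
ft_force: [-0.1, -4.3, -5.8]
grip_width: 0.26
gripper_force: 59.1
```

```bash
python3 -m inch '{"linear":[[-0.0303,-0.0018,0],[-0.0303,-0.0018,0],[-0.0303,-0.0018,0],[-0.0303,-0.0018,0],[-0.0303,-0.0018,0]],"yaw":[0.12,0.12,0.12,0.12,0.12]}'
python3 -m inch '{"linear":[[-0.0303,-0.0018,0],[-0.0303,-0.0018,0],[-0.0303,-0.0018,0],[-0.0303,-0.0018,0],[-0.0303,-0.0018,0]],"yaw":[0.12,0.12,0.12,0.12,0.12]}'
python3 -m inch '{"linear":[[-0.0293,-0.0018,0],[0,0,0],[0,0,0],[0,0,0]],"yaw":[0.12,0,0,0]}'
```

```text
time_s: 38.02
position: [0.6086, -0.0472, 0.1053]
ee_rot: [-1.381, -2.821, -0.0]
ft_force: [-1.5, -1.1, -6.9]
grip_width: 0.259
gripper_force: 59.4
time_s: 38.65
position: [0.6621, -0.1871, 0.1053]
ee_rot: [2.154, 2.287, 0.001]
ft_force: [0.2, 1.1, -5.6]
grip_width: 0.26
gripper_force: 59.5
time_s: 39.15
position: [0.6622, -0.2151, 0.1056]
ee_rot: [2.28, 2.16, 0.001]
ft_force: [3.5, -0.7, -6.7]
grip_width: 0.253
gripper_force: 59.5
```

```bash
python3 -m inch '{"linear":[[-0.0033,0,0],[0,0,0],[0,0,0]],"yaw":[0,0,0]}'
python3 -m inch '{"linear":[[0,0,0.01],[0,0,0.004],[0,0,0],[0,0,0]],"yaw":[0,0,0,0]}'
```

```text
time_s: 39.52
position: [0.662, -0.219, 0.1056]
ee_rot: [2.282, 2.158, 0.002]
ft_force: [6.2, 0.4, -6.1]
grip_width: 0.254
gripper_force: 59.5
time_s: 40.02
position: [0.662, -0.2192, 0.0908]
ee_rot: [2.282, 2.158, 0.001]
ft_force: [5.9, 0.7, -5.5]
grip_width: 0.257
gripper_force: 59.6
```

```bash
python3 -m inch '{"linear":[[0,0,0.004],[0,0,0.003],[0,0,0.002],[0,0,0],[0,0,0]],"yaw":[0,0,0,0,0]}'
python3 -m inch '{"linear":[[0,0,0.0015],[0,0,0],[0,0,0]],"yaw":[0,0,0]}'
```

```text
time_s: 40.65
position: [0.6622, -0.2194, 0.0828]
ee_rot: [2.282, 2.157, 0.002]
ft_force: [4.8, 1.5, -0.2]
grip_width: 0.257
gripper_force: 60.1
time_s: 41.02
position: [0.6624, -0.2195, 0.0824]
ee_rot: [2.281, 2.157, 0.002]
ft_force: [3.1, 2.1, 6.5]
grip_width: 0.258
gripper_force: 60.9
```

```bash
python3 -m inch '{"linear":[[0,0,-0.001],[0,0,0],[0,0,0],[0,0,0],[0,0,0]],"yaw":[0,0,0,0,0]}' -1
python3 -m inch '{"linear":[[0,0,-0.03],[0,0,-0.045],[-0.038,-0.034,0],[-0.038,-0.034,0],[-0.038,-0.034,0]],"yaw":[0,0,0,0,0]}'
python3 -m inch '{"linear":[[-0.037,-0.033,0],[0,0,0],[0,0,0]],"yaw":[0,0,0]}'
python3 - <<'E'
from h import *
st(); s=read_state(); B=R.from_rotvec(s['ee_rot']).as_matrix(); print(B.T@(np.array([.5195,-.362,.071])-s['position']))
C,a=snap('wrist','w12'); cv2.imwrite('pics/w12.png',a); snap('scene','scene12')
print(proj(C,[.519,-.362,.098]), proj(C,[.6624,-.2195,.1]))
E
```

```text
time_s: 41.65
position: [0.6612, -0.2193, 0.0817]
ee_rot: [-2.283, -2.158, 0.0]
ft_force: [-0.8, -0.2, 0.1]
grip_width: 0.999
gripper_force: 0.0
time_s: 42.28
position: [0.5521, -0.3283, 0.1571]
ee_rot: [2.282, 2.159, 0.0]
ft_force: [0.6, -0.0, -0.4]
grip_width: 1.001
gripper_force: 0.0
time_s: 42.65
position: [0.5184, -0.3625, 0.1569]
ee_rot: [2.283, 2.157, 0.001]
ft_force: [-0.0, -0.4, 0.8]
grip_width: 1.0
gripper_force: 0.0
42.65 [ 0.5184 -0.3625  0.1569] [[0.057, 0.998, 0.0], [0.998, -0.057, 0.0], [0.0, 0.0, -1.0]] [-0.  -0.4  0.8] 0.9998954910965576 0.0
[0.00052471 0.00098526 0.08593701]
[253.72182862 212.10987612] [498.49240538 -38.98572283]
```

View pics/w12.png

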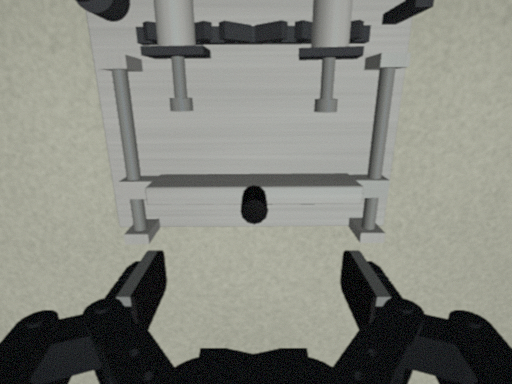

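Handle at (254,212) as predicted, crosshead fully back, and both cylinders' rods point at it. Gripping and pushing up.

```bash
python3 -m inch '{"linear":[[0,0.001,0.03],[0,0,0.03],[0,0,0.016],[0,0,0.01],[0,0,0]],"yaw":[0,0,0,0,0]}'
python3 -m inch '{"linear":[[0,0,0],[0,0,0],[0,0,0],[0,0,0],[0,0,0]],"yaw":[0,0,0,0,0]}' 1 60
python3 -m inch '{"linear":[[0,0,0],[0.01,0,0],[0.015,0,0],[0.015,0,0],[0.01,0,0]],"yaw":[0,0,0,0,0]}'
python3 -m inch '{"linear":[[0.003,0,0],[0,0,0],[0,0,0]],"yaw":[0,0,0]}'
```

```text
time_s: 43.38
position: [0.5194, -0.3623, 0.0706]
ee_rot: [-2.282, -2.159, 0.0]
ft_force: [0.1, -1.0, -0.5]
grip_width: 1.0
gripper_force: 0.0
time_s: 44.0
position: [0.519, -0.3627, 0.0715]
ee_rot: [2.283, 2.158, -0.0]
ft_force: [-2.1, 1.1, 6.1]
grip_width: 0.215
gripper_force: 58.4
time_s: 44.62
position: [0.5216, -0.3123, 0.0715]
ee_rot: [2.282, 2.159, -0.001]
ft_force: [-5.3, -2.3, 7.0]
grip_width: 0.214
gripper_force: 59.1
time_s: 45.0
position: [0.5217, -0.3091, 0.0714]
ee_rot: [-2.282, -2.158, 0.0]
ft_force: [-3.8, 1.3, 8.3]
grip_width: 0.211
gripper_force: 59.3
```

```bash
python3 -m inch '{"linear":[[0.003,0,0],[0.002,0,0],[0,0,0]],"yaw":[0,0,0]}'
python3 -m inch '{"linear":[[0.002,0,0],[0,0,0],[0,0,0]],"yaw":[0,0,0]}'
python3 -m inch '{"linear":[[0.002,0,0],[0,0,0],[0,0,0]],"yaw":[0,0,0]}'
python3 -m inch '{"linear":[[0.002,0,0],[0,0,0],[0,0,0]],"yaw":[0,0,0]}'
python3 -m inch '{"linear":[[0.001,0,0],[0,0,0],[0,0,0]],"yaw":[0,0,0]}'
```

```text
time_s: 45.38
position: [0.522, -0.3046, 0.0714]
ee_rot: [-2.282, -2.158, 0.001]
ft_force: [-4.9, -1.1, 7.4]
grip_width: 0.214
gripper_force: 59.2
time_s: 45.75
position: [0.522, -0.3033, 0.0714]
ee_rot: [2.282, 2.158, -0.002]
ft_force: [-4.9, -3.4, 5.7]
grip_width: 0.217
gripper_force: 59.0
time_s: 46.12
position: [0.5221, -0.3023, 0.0714]
ee_rot: [2.281, 2.158, -0.003]
ft_force: [-6.4, -9.1, 4.9]
grip_width: 0.21
gripper_force: 58.9
time_s: 46.5
position: [0.5222, -0.3006, 0.0715]
ee_rot: [2.281, 2.157, -0.003]
ft_force: [-6.1, -10.4, 5.4]
grip_width: 0.216
gripper_force: 58.9
time_s: 46.88
position: [0.5223, -0.2999, 0.0715]
ee_rot: [2.28, 2.157, -0.004]
ft_force: [-6.9, -12.5, 3.9]
grip_width: 0.214
gripper_force: 58.8
```

```bash
python3 -m inch '{"linear":[[0.0015,0,0],[0,0,0],[0,0,0]],"yaw":[0,0,0]}'
python3 -m inch '{"linear":[[0.0015,0,0],[0,0,0],[0,0,0]],"yaw":[0,0,0]}'
python3 -m inch '{"linear":[[0.001,0,0],[0,0,0],[0,0,0]],"yaw":[0,0,0]}'
```

```text
time_s: 47.25
position: [0.5223, -0.2985, 0.0715]
ee_rot: [2.28, 2.157, -0.004]
ft_force: [-7.3, -12.7, 3.7]
grip_width: 0.21
gripper_force: 58.8
time_s: 47.62
position: [0.5224, -0.297, 0.0714]
ee_rot: [2.28, 2.157, -0.004]
ft_force: [-6.2, -12.4, 3.6]
grip_width: 0.208
gripper_force: 58.8
time_s: 48.0
position: [0.5224, -0.2967, 0.0715]
ee_rot: [2.28, 2.157, -0.005]
ft_force: [-7.9, -16.1, 3.1]
grip_width: 0.215
gripper_force: 58.7
```

```bash
python3 -m inch '{"linear":[[0.001,0,0],[0,0,0],[0,0,0]],"yaw":[0,0,0]}'
python3 -m inch '{"linear":[[0.001,0,0],[0,0,0],[0,0,0]],"yaw":[0,0,0]}'
```

```text
time_s: 48.38
position: [0.5224, -0.2967, 0.0715]
ee_rot: [2.279, 2.156, -0.006]
ft_force: [-8.4, -19.5, 1.5]
grip_width: 0.215
gripper_force: 58.6
time_s: 48.75
position: [0.5225, -0.2966, 0.0715]
ee_rot: [2.278, 2.156, -0.007]
ft_force: [-9.0, -25.1, 0.3]
grip_width: 0.216
gripper_force: 58.6
```

Hard stop reached at travel of about 0.066. I'll ease the push and release.

```bash
python3 -m inch '{"linear":[[-0.002,0,0],[-0.0015,0,0],[0,0,0]],"yaw":[0,0,0]}'
python3 -m inch '{"linear":[[0,0,0],[0,0,0],[0,0,0],[0,0,0],[0,0,0]],"yaw":[0,0,0,0,0]}' -1
python3 -m inch '{"linear":[[0,0,-0.03],[0,0,-0.05],[0,0,-0.05],[-0.03,0,-0.03],[-0.03,0,0]],"yaw":[0,0,0,0,0]}'
python3 -m inch '{"linear":[[-0.01,0,0],[0,0,0],[0,0,0],[0,0,0],[0,0,0]],"yaw":[0,0,0,0,0]}'
python3 - <<'E'
from h import *
st(); C,a=snap('wrist','w13'); d,b=snap('top','top13'); cv2.imwrite('pics/c13.png',np.hstack([cv2.resize(a[0:300,80:460],None,fx=1,fy=1),cv2.resize(b[90:240,180:420],None,fx=1.75,fy=2)]))
E
```

```text
time_s: 49.12
position: [0.5224, -0.2968, 0.0715]
ee_rot: [2.282, 2.157, -0.003]
ft_force: [-6.8, -9.1, 4.8]
grip_width: 0.213
gripper_force: 59.2
time_s: 49.75
position: [0.523, -0.2951, 0.0708]
ee_rot: [-2.283, -2.159, -0.0]
ft_force: [0.1, -0.7, -0.6]
grip_width: 1.0
gripper_force: 0.0
time_s: 50.38
position: [0.5212, -0.3565, 0.2346]
ee_rot: [2.277, 2.155, 0.002]
ft_force: [0.5, 0.4, -0.9]
grip_width: 0.996
gripper_force: 0.0
time_s: 51.0
position: [0.5191, -0.3645, 0.2307]
ee_rot: [-2.282, -2.159, -0.0]
ft_force: [-0.7, -0.2, 0.1]
grip_width: 0.996
gripper_force: 0.0
51.0 [ 0.5191 -0.3645  0.2307] [[0.055, 0.998, -0.0], [0.998, -0.055, 0.0], [0.0, -0.0, -1.0]] [-0.7 -0.2  0.1] 0.9959411233248737 0.0
```

View pics/c13.png

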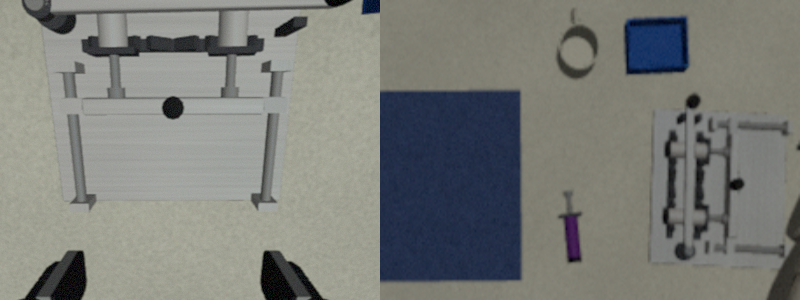

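The picture shows the bar lying in its fork on both barrels, the flanges against the saddle, and the crosshead against both rod ends at (115,95) and (230,95). The mug and bin have not moved. Handing in.

```bash
python3 -c "
from workcell import *
print(close_job())"
```

```text
the job is handed in; nothing more can be done
None
```

Job handed in at 51 s: both cylinders present (only two were on the bench) are seated in the ±58 mm grooves, the bar is lowered in its fork on the barrels, and the crosshead is hard up at about 0.066; the mug, bin and screwdriver were never touched.

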